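# Pack up the low seat of a gearbox cradle

## Robot

A 6-joint arm with a two-finger parallel gripper is mounted at the origin on the work surface. World frame = base frame: x ahead of the robot, y to its left, z up, the work surface at z = 0. Lengths are in m, angles in rad, forces in N, time in s.
With the tool pointing down it reaches from about 0.35 to 0.975 m from the base axis. Payload 4.9 kg.
Tool frame: the origin (TCP) lies on the centre line of the jaws, within the pads' length; the fingertips stand 14 mm ahead of it and the grasp point (between the pads) lies 5 mm behind it (manip.nose_length is the distance from the TCP to the fingertips, in m); z points along the fingers, y is the line along which they close (so a half turn about z gives the same grasp; the last joint's range is limited). The gripper opens to 85 mm and grips with 20 to 120 N. Pads are 22 mm wide; open, the fingers measure 114 mm over their backs; the gripper's body (76 mm by 85 mm) begins 54 mm behind the grasp point. The pads swing forward as they close: fully open they stand 13 mm farther back than shut.
Start: joints at [-1.321, 0.053, 1.613, -0, 1.476, -0.119], TCP at [0.225, -0.583, 0.245] pointing down, gripper open.
Joint ranges: [-3.01, 3.01], [-1.01, 2.22], [0.06, 2.58], [-1.02, 4.17], [0.09, 2.62], [-3.14, 3.14]. Speed limits (rad/s): [2.57, 2.57, 3.14, 3.14, 3.14, 3.14].

## Interface

Orientations are given as a unit quaternion [w, x, y, z].
In Python, from plant import manip, imaging gives the robot as it stands.
- The arm moves only by the tool play_rows, never from a script. Its argument "commands" is a list of rows, each a list of 6 numbers: the shift along the tool's x, y, z in mm, then the turn, a rotation vector about the tool's x, y, z in degrees. A call has 1 to 5 rows; each row shifts and turns the commanded pose from where the row before left it, along the tool's axes as they then stand; what a row does not reach is not made up. A row lasts 1/12 s, in which the tool goes at most 41.7 mm and 7.16 degrees, less where a joint would pass 70% of its speed; a pose out of reach is approached as far as the arm can. A call is refused whole if a number of a shift passes 41.7 or a number of a turn 7.16, either way. A call with a gripper value outside its range is refused whole. "hand" is the finger opening in mm, from 0 to 85.4, set as the call begins (left out, the last holds). The fingers move at their own pace and stop on an object; the grip force is fixed at half the most. Time passes only in rows, so rows that do not move let the fingers close. It gives the time, the measured TCP pose, the force, the opening and the grip force at its end, in the units of the state.
- manip.state(): the state, without advancing time (a new reading comes with each control period).
- imaging.grab_frame(name): name is "scene" or "top" or "wrist"; returns a dict with "image" (480x640x3 uint8, red, green, blue), "fx", "fy", "cx", "cy" (pixels), "R" (3x3) and "t" (3): a world point X has camera coordinates R X + t; the wrist camera has in their place "mount" (4x4, takes a point from camera to tool coordinates, whose origin is the TCP and whose axes are the flange's). Camera axes: x right, y down, z forward; pixel columns grow to the right and rows downward; lengths in m; the calibration is good to about 2 mm. A picture is of the moment at which its call begins: read the wrist's pose just before it. There is no depth.
- manip.job_done(): hands the job in; it is judged then, once.
The state is a dict: "time": time; "joint_pos": joint angles; "joint_vel": joint speeds; "joint_efforts": joint torques, N m; "tool_pos": TCP position; "tool_rot": TCP orientation; "contact_force": force on the tool from outside, world axes, zero at the start; "ft_torque": the same for the moment, N m; "gripper_width": opening from 0.0 (shut) to 1.0 (fully open); "grasp_force": force on a finger pad.
Only numpy, scipy, OpenCV 4.12 (cv2) and the standard library are available. Lean on these libraries where they do the work, as an engineer would, in place of code of your own. Each camera call takes 0.05 s, during which the arm holds its last target. There are 200 camera calls.

## Task

On the gearbox cradle, pack up the low seat with two of the three steel spacer collars, stacked flat and centred one on the other, choosing the pair that brings the top of the stack about level with the top of the tall fixed post beside it. Leave the third collar lying flat on the bench.

Things in the scene. Friction and masses are not known exactly. Their poses are not given: they have to be found in the camera images.
- seat: Cradle's low fixed steel seat: disc 68 mm across, 10 mm thick, on a column. Origin: centre of its flat top, z up; top 39 to 61 mm above the bench (z = 0), varies. The post, 52 mm across, is 120 mm from it along its +y on the same 15 mm base plate; post top always 110 mm above the bench, so gap = 110 mm less seat height. Within 8 mm is level; the nearest pair (50, 60, 70 mm) does it, in either order.
- thin_spacer: The thinnest of three loose round plain steel spacer collars, standing flat on the bench among other parts: outer diameter 52 mm, 20 mm through hole, 20 mm thick, about 280 g. Origin: centre of its underside; z is its axis, up. The three lie in three places in any order.
- middle_spacer: The middle of three loose round plain steel spacer collars, standing flat on the bench among other parts: outer diameter 52 mm, 20 mm through hole, 30 mm thick, about 420 g. Origin: centre of its underside; z is its axis, up. The three lie in three places in any order.
- thick_spacer: The thickest of three loose round plain steel spacer collars, standing flat on the bench among other parts: outer diameter 52 mm, 20 mm through hole, 40 mm thick, about 560 g. Origin: centre of its underside; z is its axis, up. The three lie in three places in any order.
Things that resemble listed ones, but are neither listed nor needed, are in the scene too. What is shaped like the thin_spacer but brown is not meant.

How it is judged:
By the outcome, as a careful person would: the job done as asked, in the order asked, and still so for the second after the job is handed in, with the robot touching nothing.
It also fails if it takes over 58 s, if anything falls off the work surface, if the arm or the gripper's body presses on something with over 40 N, if the wrist force passes 120 N, or if a joint passes its speed limit or range.

## Working session

There is one attempt and no reset: what is moved stays moved. The work goes in short steps, Python scripts to look and compute and a tool call to move; the robot and the scene stay as the last step left them, time stands still between calls to the robot, and variables do not carry over. Pictures are saved under pics/ and viewed, at most 10 in all, crops included, and the job is handed in when it is done.

Besides the shell and the picture viewer there is one more tool, called after ">>>" as name(argument=value, ...), one argument or row to a line, values as JSON. play_rows: Moves the arm, as the interface text tells. Its arguments: {"type":"object","properties":{"commands":{"type":"array","items":{"type":"array","items":{"type":"number"}}},"hand":{"type":"number"}},"required":["commands"]}

```bash
mkdir -p pics; ls; python3 - <<'E'
from plant import manip, imaging
import cv2,pickle
s=manip.state();print(s['tool_pos'],s['tool_rot'],s['time'],manip.nose_length)
for n in("scene","top"):
    f=imaging.grab_frame(n);pickle.dump(f,open(f'pics/{n}.pkl','wb'));cv2.imwrite(f'pics/{n}.png',f['image'][:,:,::-1])
    print(n,f['fx'],f['cx'],f['cy'],f['R'],f['t'])
E
```

```text
pics
[ 0.22514907 -0.58239334  0.24405544] [-1.03373631e-03  9.83052090e-01  1.83323525e-01 -7.18710542e-05] 0.0 0.014
scene 482.3123897303114 315.75788640638643 226.24653703705118 [[-0.82089571  0.5708355   0.01664541]
 [ 0.40061367  0.59638935 -0.69557776]
 [-0.40698762 -0.56432842 -0.71825796]] [ 0.47778082 -0.11516093  1.00589472]
top 614.8366838169396 315.74214160080277 241.18898263213936 [[-2.45713692e-02 -9.99694783e-01 -2.56680415e-03]
 [-9.91760374e-01  2.46991046e-02 -1.25703278e-01]
 [ 1.25728309e-01 -5.43047006e-04 -9.92064563e-01]] [-0.07486783  0.53687375  0.84595093]
```

View pics/scene.png

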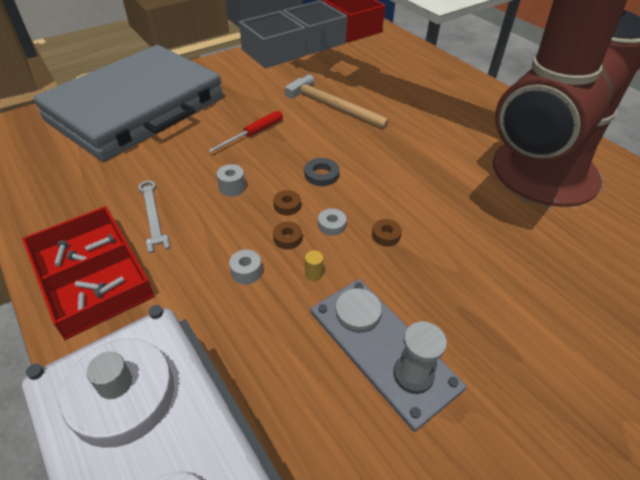

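View pics/top.png

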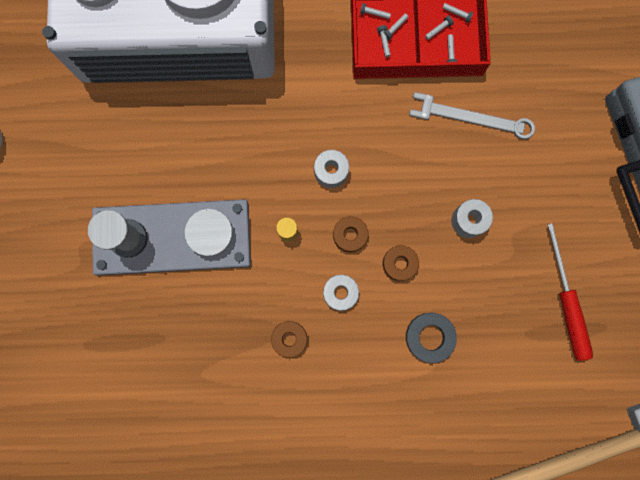

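Candidates in the scene view: grey collars at (231,180), (246,266) and (332,221), which match top view (473,218), (332,169) and (341,293). The brown rings, the black ring and the yellow cylinder are decoys. The seat is at top (209,232) and the post at (108,230). I'll confirm in enlarged crops.

```bash
python3 - <<'E'
import cv2,numpy as np
a=cv2.imread('pics/scene.png');b=cv2.imread('pics/top.png')
c=lambda i,x,y,w,h,k:cv2.resize(i[y:y+h,x:x+w],None,fx=k,fy=k,interpolation=cv2.INTER_CUBIC)
s=np.vstack([np.hstack([c(a,205,155,65,50,6),c(a,220,240,65,50,6)]),np.hstack([c(a,305,197,65,50,6),c(a,325,278,65,50,6)])])
cv2.imwrite('pics/c1.png',s)
t=np.vstack([np.hstack([c(b,440,193,65,50,6),c(b,300,144,65,50,6)]),np.hstack([c(b,309,268,65,50,6),c(b,177,207,65,50,6)])])
cv2.imwrite('pics/c2.png',t)
E
```

```text
(no output)
```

View pics/c1.png

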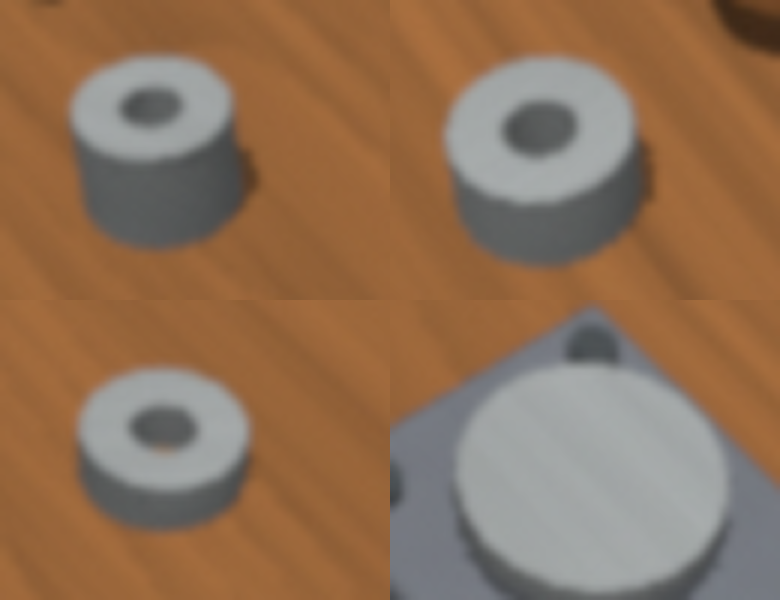

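View pics/c2.png

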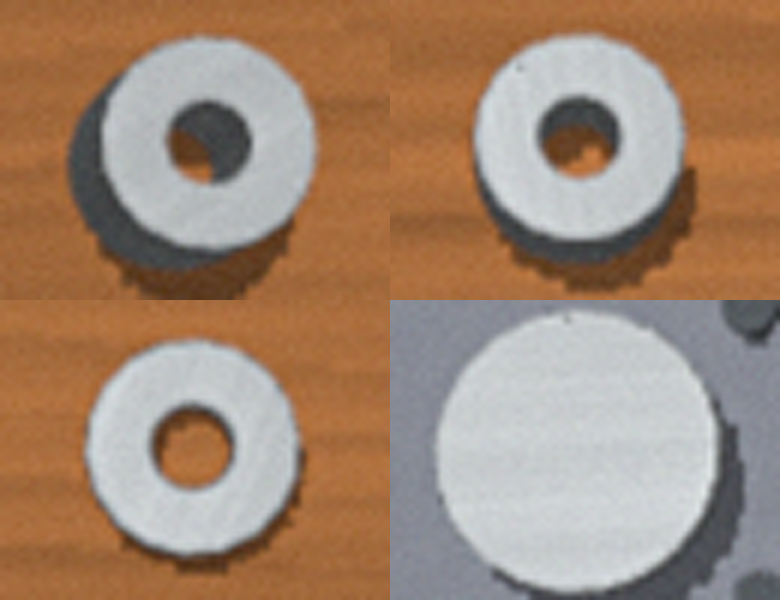

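Scene crop: the side walls show (231,180) as the tallest (thick), (246,266) as middle and (332,221) as thin, all grey steel. Next I'll fit the top-face ellipses and triangulate, using the post (z = 110 mm) as a check.

```bash
cat > h.py <<'E'
import cv2,numpy as np,pickle
from scipy.optimize import least_squares
def faces(img,pts,thr=None,dbg=0):
    out=[]
    hsv=cv2.cvtColor(img,cv2.COLOR_RGB2HSV)
    for (x,y) in pts:
        r=22 if dbg==0 else dbg
        x0,y0=x-r-8,y-r-8
        p=hsv[max(y0,0):y+r+8,max(x0,0):x+r+8]
        v=cv2.resize(p[...,2],None,fx=4,fy=4,interpolation=cv2.INTER_CUBIC);s=cv2.resize(p[...,1],None,fx=4,fy=4,interpolation=cv2.INTER_CUBIC)
        m=((s<45)&(v>(thr or 143))).astype(np.uint8)
        cs,_=cv2.findContours(m,cv2.RETR_EXTERNAL,cv2.CHAIN_APPROX_NONE)
        c=max(cs,key=cv2.contourArea);e=cv2.fitEllipse(cv2.convexHull(c))
        out.append((max(x0,0)+(e[0][0]+.5)/4-.5,max(y0,0)+(e[0][1]+.5)/4-.5,e[1][0]/4,e[1][1]/4))
    return np.array(out)
def proj(f,X):
    c=f['R']@X+f['t'];return np.array([f['fx']*c[0]/c[2]+f['cx'],f['fy']*c[1]/c[2]+f['cy']])
def tri(fs,uv):
    return least_squares(lambda X:np.concatenate([proj(f,X)-u for f,u in zip(fs,uv)]),[.6,0,.05])
E
python3 - <<'E'
from h import *
a=pickle.load(open('pics/scene.pkl','rb'));b=pickle.load(open('pics/top.pkl','rb'))
n=['thick','middle','thin','seat','post']
A=faces(a['image'],[(231,174),(246,262),(332,219),(359,308),(425,342)]);B=faces(b['image'],[(473,217),(332,168),(341,293),(209,232),(108,230)])
for k,p,q in zip(n,A,B):
    r=tri([a,b],[p[:2],q[:2]]);d=(b['R']@r.x+b['t'])[2];print(k,p.round(1),q.round(1),(r.x*1000).round(1),'res',r.fun.round(1),'dia',(q[2:]/b['fx']*d*1000).round(1))
E
```

```text
thick [229.7 172.3  16.4  26.1] [474.3 216.3  34.7  35.9] [ 564.6 -315.8   37.8] res [ 0.  0.  0. -0.] dia [49.6 51.3]
middle [244.5 261.2  23.4  31.2] [331.1 166.3  33.9  34.8] [ 645.6 -113.3   27.2] res [ 0.  0.  0. -0.] dia [49.7 50.9]
thin [331.9 218.   19.4  27.7] [340.5 292.   35.3  35.4] [ 462.1 -122.    17.6] res [-0.1 -0.  -0.1  0.1] dia [50.9 51.1]
seat [358.3 306.8  37.6  45.4] [206.5 231.9  66.4 106.8] [551.9  67.1  37.8] res [ 0.4  0.   0.2 -0.3] dia [ 94.8 152.5]
post [425.3 339.2  34.1  42.7] [112.5 229.7  51.3  68.4] [546.3 182.7 101.4] res [-2.2 -0.1 -1.6  1.6] dia [67.9 90.5]
```

```bash
python3 - <<'E'
from h import *
a=pickle.load(open('pics/scene.pkl','rb'));b=pickle.load(open('pics/top.pkl','rb'))
A=faces(a['image'],[(359,308),(425,342)],thr=150)
for t in (185,195,205):
  B=faces(b['image'],[(209,232),(108,230)],thr=t)
  for p,q in zip(A,B):
    r=tri([a,b],[p[:2],q[:2]]);d=(b['R']@r.x+b['t'])[2];print(t,p.round(1),q.round(1),(r.x*1000).round(1),r.fun.round(1),'dia',(q[2:]/b['fx']*d*1000).round(1))
E
```

```text
185 [358.3 306.9  36.9  44.7] [207.6 231.7  45.6  46.8] [552.   66.2  36.6] [-0.1 -0.  -0.1  0.1] dia [65.2 66.9]
185 [425.4 339.1  33.9  42.1] [106.8 229.   36.7  38.4] [548.1 186.2 108. ] [-0.3 -0.  -0.2  0.2] dia [48.2 50.4]
195 [358.3 306.9  36.9  44.7] [207.7 231.7  45.2  46.4] [551.9  66.1  36.5] [-0.1 -0.  -0.1  0.1] dia [64.7 66.3]
195 [425.4 339.1  33.9  42.1] [110.4 230.1  28.8  35.6] [546.3 184.  103.3] [-1.3 -0.1 -1.   0.9] dia [38.1 47. ]
205 [358.3 306.9  36.9  44.7] [207.7 231.8  44.6  45.8] [551.8  66.1  36.3] [-0.1 -0.  -0.1  0.1] dia [63.8 65.5]
205 [425.4 339.1  33.9  42.1] [122.1 237.4   1.4   3. ] [537.3 176.1  84.3] [-3.  -0.2 -2.2  2.1] dia [1.9 4. ]
```

Allowing for a height bias of about -2.5 mm (seen on the collars and the post), the seat top is at about 39 mm. That makes the gap about 71 mm, so the pair is thick + middle (70 mm). Thick goes first, and I'll move over it now.

>>> play_rows(
  commands=[
    [27.5,-8.4,3,0,0,0],
    [27.5,-8.4,3,0,0,0],
    [27.5,-8.4,3,0,0,0],
    [27.5,-8.4,3,0,0,0],
    [27.5,-8.4,3,0,0,0],
  ],
  hand=85,
)

```text
time: 0.52
tool_pos: [0.3391, -0.493, 0.2295]
tool_rot: [-0.001, 0.983, 0.183, -0.0]
contact_force: [0.1, -0.0, -0.6]
gripper_width: 0.995
grasp_force: 0.0
```

>>> play_rows(
  commands=[
    [27.5,-8.4,3,0,0,0],
    [27.5,-8.4,3,0,0,0],
    [27.5,-8.4,3,0,0,0],
    [27.5,-8.4,3,0,0,0],
    [27.5,-8.4,3,0,0,0],
  ],
)

```text
time: 0.93
tool_pos: [0.4523, -0.4042, 0.2146]
tool_rot: [-0.0, 0.983, 0.183, -0.0]
contact_force: [-0.6, 0.4, -0.0]
gripper_width: 0.996
grasp_force: 0.0
```

>>> play_rows(
  commands=[
    [27.5,-8.4,3,0,0,0],
    [27.5,-8.4,3,0,0,0],
    [27.5,-8.4,3,0,0,0],
    [27.5,-8.4,3,0,0,0],
    [27.5,-8.4,3,0,0,0],
  ],
)

```text
time: 1.35
tool_pos: [0.5654, -0.3155, 0.1995]
tool_rot: [-0.0, 0.983, 0.183, -0.0]
contact_force: [-0.2, -0.4, 0.3]
gripper_width: 1.0
grasp_force: 0.0
```

>>> play_rows(
  commands=[
    [0,0,0,0,0,0],
    [0,0,0,0,0,0],
    [0,0,0,0,0,0],
  ],
)

```text
time: 1.6
tool_pos: [0.5642, -0.3168, 0.1998]
tool_rot: [-0.0, 0.983, 0.183, -0.001]
contact_force: [-0.8, -0.9, 0.1]
gripper_width: 0.992
grasp_force: 0.0
```

```bash
cat >> h.py <<'E'
from scipy.spatial.transform import Rotation as Ro
def wgrab(name):
    from plant import manip,imaging
    s=manip.state();f=imaging.grab_frame('wrist');f['p']=s['tool_pos'];f['q']=s['tool_rot']
    q=np.array(s['tool_rot']);f['Rt']=Ro.from_quat(q[[1,2,3,0]]).as_matrix()
    pickle.dump(f,open(f'pics/{name}.pkl','wb'));cv2.imwrite(f'pics/{name}.png',f['image'][:,:,::-1])
    print('t',s['time'],'tcp',np.round(np.array(s['tool_pos'])*1000,1),'rot',np.round(q,4),'F',np.round(s['contact_force'],1),'w',s['gripper_width'],s['grasp_force'])
    return f
def at_z(f,u,v,z):  # world point on plane z (m), and its tool-frame offset
    d=f['mount'][:3,:3]@np.array([(u-f['cx'])/f['fx'],(v-f['cy'])/f['fy'],1]);o=f['mount'][:3,3]
    d=f['Rt']@d;o=f['Rt']@o+f['p'];X=o+d*(z-o[2])/d[2]
    return X*1000,f['Rt'].T@(X-f['p'])*1000
def tocam(f,X):
    pt=f['Rt'].T@(np.array(X)-f['p']);M=np.linalg.inv(f['mount']);c=M[:3,:3]@pt+M[:3,3];return np.array([f['fx']*c[0]/c[2]+f['cx'],f['fy']*c[1]/c[2]+f['cy']])
E
python3 -c "
from h import *
f=wgrab('w1');print(f['mount'].round(4),f['fx'],tocam(f,[.5646,-.3158,.04]))"
```

```text
t 1.6 tcp [ 564.2 -316.8  199.8] rot [-2.000e-04  9.830e-01  1.835e-01 -5.000e-04] F [-0.8 -0.9  0.1] w 0.9924941504703766 0.0
[[ 5.000e-04 -9.522e-01 -3.053e-01  7.870e-02]
 [ 1.000e+00  3.000e-04  7.000e-04  4.000e-04]
 [-6.000e-04 -3.053e-01  9.522e-01 -1.304e-01]
 [ 0.000e+00  0.000e+00  0.000e+00  1.000e+00]] 347.9001966092222 [318.75216229 221.06937563]
```

View pics/w1.png

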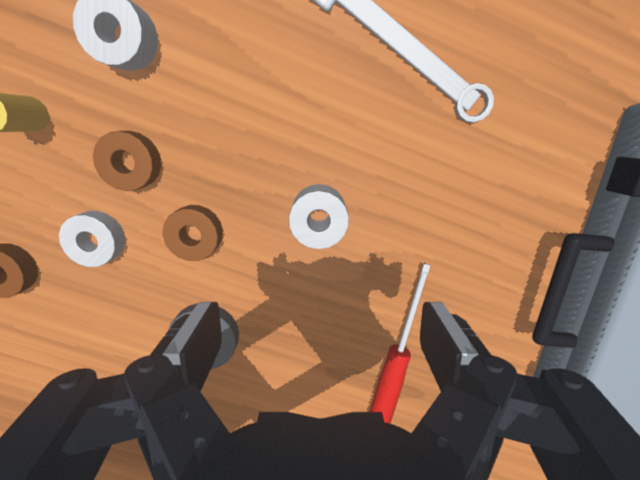

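The wrist view shows the thick collar's top at (319,220) against a predicted (319,221), so it is aligned. The middle collar is at (108,28). Descending to TCP z of about 24 mm and gripping.

>>> play_rows(
  commands=[
    [0,0,35,0,0,0],
    [0,0,35,0,0,0],
    [0,0,35,0,0,0],
    [0,0,30,0,0,0],
    [0,0,20,0,0,0],
  ],
)

```text
time: 2.07
tool_pos: [0.5619, -0.3166, 0.0416]
tool_rot: [-0.002, 0.983, 0.182, -0.002]
contact_force: [-1.0, -0.2, -0.2]
gripper_width: 0.998
grasp_force: 0.0
```

>>> play_rows(
  commands=[
    [0,0,15,0,0,0],
    [0,0,6,0,0,0],
    [0,0,0,0,0,0],
    [0,0,0,0,0,0],
  ],
)

```text
time: 2.4
tool_pos: [0.5652, -0.3177, 0.0256]
tool_rot: [0.001, 0.983, 0.183, 0.001]
contact_force: [-0.1, -0.1, 0.0]
gripper_width: 0.993
grasp_force: 0.0
```

>>> play_rows(
  commands=[
    [0,0,0,0,0,0],
    [0,0,0,0,0,0],
    [0,0,0,0,0,0],
    [0,0,0,0,0,0],
    [0,0,0,0,0,0],
  ],
  hand=40,
)

```text
time: 2.82
tool_pos: [0.5657, -0.3168, 0.0266]
tool_rot: [0.0, 0.983, 0.183, 0.001]
contact_force: [-2.5, 3.5, 6.2]
gripper_width: 0.586
grasp_force: 62.5
```

>>> play_rows(
  commands=[
    [0,0,0,0,0,0],
    [0,0,0,0,0,0],
    [0,0,0,0,0,0],
    [0,0,0,0,0,0],
  ],
)

```text
time: 3.15
tool_pos: [0.5657, -0.3168, 0.0266]
tool_rot: [0.0, 0.983, 0.183, 0.001]
contact_force: [-2.1, 3.4, 7.1]
gripper_width: 0.591
grasp_force: 62.5
```

>>> play_rows(
  commands=[
    [0,0,-10,0,0,0],
    [0,0,-25,0,0,0],
    [0,0,-40,0,0,0],
    [0,0,-40,0,0,0],
    [0,0,-40,0,0,0],
  ],
)

```text
time: 3.57
tool_pos: [0.5634, -0.3159, 0.1793]
tool_rot: [-0.001, 0.983, 0.183, -0.001]
contact_force: [0.1, -0.4, -6.3]
gripper_width: 0.588
grasp_force: 64.4
```

>>> play_rows(
  commands=[
    [4.6,-20,0,0,0,0],
    [4.6,-30,0,0,0,0],
    [4.6,-30,0,0,0,0],
    [4.6,-30,0,0,0,0],
    [4.6,-30,0,0,0,0],
  ],
)

```text
time: 3.98
tool_pos: [0.5342, -0.1762, 0.1783]
tool_rot: [-0.001, 0.983, 0.183, -0.001]
contact_force: [-0.1, 0.2, -5.9]
gripper_width: 0.589
grasp_force: 64.4
```

>>> play_rows(
  commands=[
    [4.6,-30,0,0,0,0],
    [4.6,-30,0,0,0,0],
    [4.6,-30,0,0,0,0],
    [4.6,-30,0,0,0,0],
    [4.6,-30,0,0,0,0],
  ],
)

```text
time: 4.4
tool_pos: [0.5015, -0.0282, 0.1784]
tool_rot: [-0.0, 0.983, 0.183, -0.001]
contact_force: [1.3, 0.5, -5.4]
gripper_width: 0.588
grasp_force: 64.4
```

>>> play_rows(
  commands=[
    [4.6,-30,0,0,0,0],
    [4.6,-30,0,0,0,0],
    [0,-12,0,0,0,0],
    [0,0,0,0,0,0],
    [0,0,0,0,0,0],
  ],
)

```text
time: 4.82
tool_pos: [0.4849, 0.0411, 0.1787]
tool_rot: [0.0, 0.983, 0.184, -0.0]
contact_force: [-0.1, -0.0, -4.3]
gripper_width: 0.592
grasp_force: 64.5
```

```bash
python3 -c "
from h import *
f=wgrab('w2');print(tocam(f,[.552,.066,.039]),tocam(f,[.548,.186,.11]))"
```

```text
t 4.8167 tcp [484.9  41.1 178.7] rot [ 3.000e-04  9.829e-01  1.841e-01 -5.000e-04] F [-0.1 -0.  -4.3] w 0.5916976045135053 64.53136369585991
[320.77588682 136.14133204] [101.4696773   59.68835471]
```

View pics/w2.png

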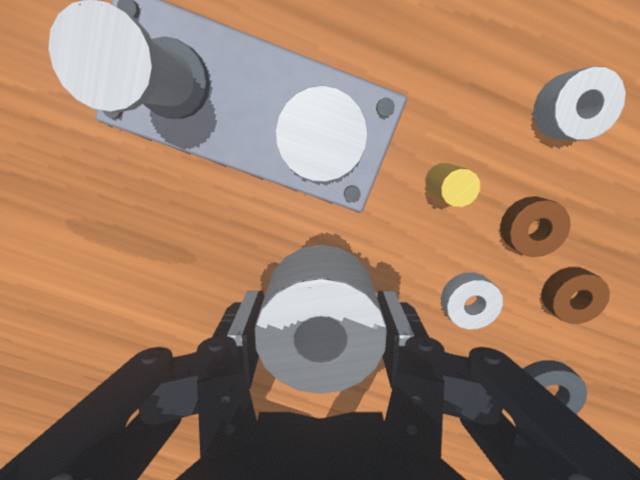

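Seat top is at about (322,134), the held collar's top face at (320,336), and the middle collar's top at (590,103). I'll fit these and get tool-axis offsets.

```bash
python3 - <<'E'
from h import *
f=pickle.load(open('pics/w2.pkl','rb'))
S=faces(f['image'],[(322,134)],thr=205,dbg=45)[0]
hc=[320,336]
M=faces(f['image'],[(590,103)],thr=170,dbg=35)[0]
print(S.round(1),M.round(1))
for z in(.037,.039,.041):
    X,t=at_z(f,*S[:2],z);print('seat',z,X.round(1),t.round(1))
    e=lambda u:at_z(f,u,S[1],z)[1][1]
    print('  dia',np.round(e(S[0]+S[2]/2)-e(S[0]-S[2]/2),1),np.round(e(S[0]+S[3]/2)-e(S[0]-S[3]/2),1))
print('held',[at_z(f,320,v,f['p'][2]+.0138)[1].round(1) for v in(278,336,393)],[at_z(f,u,336,f['p'][2]+.0138)[1].round(1) for u in(255,386)])
print('mid',at_z(f,*M[:2],.03)[0].round(1))
E
```

```text
[320.9 133.   91.1  94.8] [589.8 102.6  62.9  79.5]
seat 0.037 [554.1  66.7  37. ] [ 73.9   1.1 141.7]
  dia 68.2 71.0
seat 0.039 [554.1  66.7  39. ] [ 73.9   1.1 139.7]
  dia 67.7 70.5
seat 0.041 [554.2  66.7  41. ] [ 74.    1.1 137.7]
  dia 67.2 70.0
held [array([ 25.9,   0.4, -13.8]), array([  1.4,   0.4, -13.8]), array([-25.6,   0.4, -13.8])] [array([  1.4, -24.7, -13.8]), array([  1.4,  25.9, -13.8])]
mid [ 647.3 -113.3   30. ]
```

>>> play_rows(
  commands=[
    [20,0.2,0,0,0,0],
    [25,0.2,0,0,0,0],
    [20,0.2,0,0,0,0],
    [8,0,20,0,0,0],
    [0,0,30,0,0,0],
  ],
)

```text
time: 5.28
tool_pos: [0.5595, 0.0655, 0.1333]
tool_rot: [0.001, 0.983, 0.183, 0.005]
contact_force: [0.1, 0.3, -6.7]
gripper_width: 0.586
grasp_force: 64.7
```

>>> play_rows(
  commands=[
    [0,0,25,0,0,0],
    [0,0,18,0,0,0],
    [0,0,12,0,0,0],
    [0,0,3,0,0,0],
    [0,0,0,0,0,0],
  ],
)

```text
time: 5.7
tool_pos: [0.5536, 0.0658, 0.0705]
tool_rot: [-0.0, 0.983, 0.183, -0.001]
contact_force: [-0.6, -0.1, -5.4]
gripper_width: 0.592
grasp_force: 64.6
```

>>> play_rows(
  commands=[
    [0,0,2,0,0,0],
    [0,0,0,0,0,0],
    [0,0,0,0,0,0],
  ],
)

```text
time: 5.95
tool_pos: [0.5551, 0.0665, 0.0709]
tool_rot: [0.0, 0.983, 0.183, 0.001]
contact_force: [-0.4, -0.8, -5.9]
gripper_width: 0.586
grasp_force: 64.6
```

>>> play_rows(
  commands=[
    [0,0,2,0,0,0],
    [0,0,1,0,0,0],
    [0,0,0,0,0,0],
  ],
)

```text
time: 6.2
tool_pos: [0.5539, 0.0666, 0.0664]
tool_rot: [0.0, 0.983, 0.183, 0.0]
contact_force: [-0.9, 0.1, -6.8]
gripper_width: 0.588
grasp_force: 64.6
```

>>> play_rows(
  commands=[
    [0,0,1,0,0,0],
    [0,0,0,0,0,0],
    [0,0,0,0,0,0],
  ],
)

```text
time: 6.45
tool_pos: [0.5541, 0.0667, 0.0658]
tool_rot: [-0.0, 0.983, 0.183, 0.0]
contact_force: [-1.7, -0.8, -0.7]
gripper_width: 0.588
grasp_force: 64.9
```

>>> play_rows(
  commands=[
    [0,0,1,0,0,0],
    [0,0,0,0,0,0],
    [0,0,0,0,0,0],
  ],
)

```text
time: 6.7
tool_pos: [0.5541, 0.0667, 0.0658]
tool_rot: [-0.0, 0.983, 0.183, -0.0]
contact_force: [-5.8, 0.2, 5.0]
gripper_width: 0.591
grasp_force: 65.7
```

Contact at 65.8 mm puts the seat at about 39.6 mm, which confirms the pair. Releasing and lifting.

>>> play_rows(
  commands=[
    [0,0,0,0,0,0],
    [0,0,0,0,0,0],
    [0,0,0,0,0,0],
    [0,0,0,0,0,0],
    [0,0,0,0,0,0],
  ],
  hand=85,
)

```text
time: 7.12
tool_pos: [0.5543, 0.0666, 0.0646]
tool_rot: [0.0, 0.983, 0.183, 0.0]
contact_force: [-0.1, -0.4, -0.4]
gripper_width: 0.993
grasp_force: 0.0
```

>>> play_rows(
  commands=[
    [0,0,-8,0,0,0],
    [0,0,-20,0,0,0],
    [0,0,-35,0,0,0],
    [0,0,-40,0,0,0],
    [0,0,-27,0,0,0],
  ],
)

```text
time: 7.53
tool_pos: [0.555, 0.0666, 0.1986]
tool_rot: [0.0, 0.983, 0.183, 0.002]
contact_force: [1.3, 0.0, 0.9]
gripper_width: 0.999
grasp_force: 0.0
```

>>> play_rows(
  commands=[
    [0,0,0,0,0,0],
    [0,0,0,0,0,0],
    [0,0,0,0,0,0],
  ],
)

```text
time: 7.78
tool_pos: [0.5536, 0.0666, 0.194]
tool_rot: [-0.0, 0.983, 0.183, -0.0]
contact_force: [0.5, 0.3, 0.4]
gripper_width: 0.991
grasp_force: 0.0
```

```bash
python3 -c "
from h import *
f=wgrab('w3');print(tocam(f,[.5541,.0667,.0795]))"
```

```text
t 7.7833 tcp [553.6  66.6 194. ] rot [-1.000e-04  9.830e-01  1.834e-01 -2.000e-04] F [0.5 0.3 0.4] w 0.9914400214038519 0.0
[319.59440573 237.34398152]
```

View pics/w3.png

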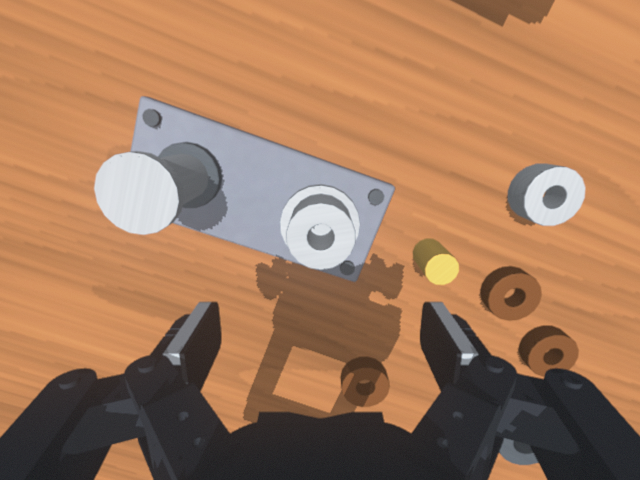

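The thick collar sits centred on the seat: (320,236) against a predicted (320,237). The middle collar's top is at (554,195). Moving over it.

>>> play_rows(
  commands=[
    [2.7,20,0,0,0,0],
    [2.7,30,0,0,0,0],
    [2.7,30,0,0,0,0],
    [2.7,30,0,0,0,0],
    [2.7,30,0,0,0,0],
  ],
)

```text
time: 8.25
tool_pos: [0.6163, -0.0601, 0.1917]
tool_rot: [-0.001, 0.983, 0.183, -0.002]
contact_force: [0.2, 0.3, 0.4]
gripper_width: 0.998
grasp_force: 0.0
```

>>> play_rows(
  commands=[
    [3,30,0,0,0,0],
    [3,25,0,0,0,0],
    [2,6,0,0,0,0],
    [0,0,0,0,0,0],
    [0,0,0,0,0,0],
  ],
)

```text
time: 8.67
tool_pos: [0.6455, -0.1125, 0.1924]
tool_rot: [-0.001, 0.983, 0.183, -0.001]
contact_force: [-0.4, 1.5, 1.0]
gripper_width: 0.994
grasp_force: 0.0
```

```bash
python3 -c "
from h import *
f=wgrab('w4');u=tocam(f,[.6465,-.1133,.03]);S=faces(f['image'],[tuple(u.astype(int))],thr=200,dbg=35)[0];print(u,S.round(1),at_z(f,*S[:2],.03))"
```

```text
t 8.6667 tcp [ 645.5 -112.5  192.4] rot [-0.001   0.9831  0.1832 -0.0014] F [-0.4  1.5  1. ] w 0.9942088958975317 0.0
[321.21999577 220.0965519 ] [320.2 219.9  56.7  58.6] (array([ 646.30289425, -112.3883528 ,   30.        ]), array([  1.15781715,   0.55076655, 162.43240066]))
```

>>> play_rows(
  commands=[
    [0.5,0,35,0,0,0],
    [0,0,35,0,0,0],
    [0,0,35,0,0,0],
    [0,0,30,0,0,0],
    [0,0,20,0,0,0],
  ],
)

```text
time: 9.13
tool_pos: [0.644, -0.1105, 0.0351]
tool_rot: [-0.001, 0.983, 0.184, -0.003]
contact_force: [0.1, -0.4, 0.2]
gripper_width: 0.996
grasp_force: 0.0
```

>>> play_rows(
  commands=[
    [0,0,12,0,0,0],
    [0,0,6,0,0,0],
    [0,0,0,0,0,0],
    [0,0,0,0,0,0],
  ],
)

```text
time: 9.47
tool_pos: [0.6478, -0.1127, 0.0227]
tool_rot: [0.0, 0.983, 0.184, 0.001]
contact_force: [-0.9, -0.4, -0.3]
gripper_width: 0.996
grasp_force: 0.0
```

>>> play_rows(
  commands=[
    [0,0,0,0,0,0],
    [0,0,0,0,0,0],
    [0,0,0,0,0,0],
    [0,0,0,0,0,0],
    [0,0,0,0,0,0],
  ],
  hand=40,
)

```text
time: 9.88
tool_pos: [0.6484, -0.1131, 0.0237]
tool_rot: [0.0, 0.983, 0.183, 0.002]
contact_force: [-1.1, 1.9, 6.0]
gripper_width: 0.588
grasp_force: 63.1
```

>>> play_rows(
  commands=[
    [0,0,0,0,0,0],
    [0,0,0,0,0,0],
    [0,0,0,0,0,0],
    [0,0,0,0,0,0],
  ],
)

```text
time: 10.22
tool_pos: [0.6484, -0.1131, 0.0237]
tool_rot: [0.0, 0.983, 0.183, 0.002]
contact_force: [-2.0, 1.1, 7.0]
gripper_width: 0.587
grasp_force: 63.1
```

>>> play_rows(
  commands=[
    [0,0,-10,0,0,0],
    [0,0,-35,0,0,0],
    [0,0,-40,0,0,0],
    [0,0,-40,0,0,0],
    [0,0,-40,0,0,0],
  ],
)

```text
time: 10.63
tool_pos: [0.6457, -0.1128, 0.187]
tool_rot: [-0.001, 0.983, 0.183, -0.001]
contact_force: [0.6, 0.4, -4.8]
gripper_width: 0.58
grasp_force: 64.3
```

>>> play_rows(
  commands=[
    [-10,-20,0,0,0,0],
    [-12,-28,0,0,0,0],
    [-12,-28,0,0,0,0],
    [-12,-28,0,0,0,0],
    [-12,-28,0,0,0,0],
  ],
)

```text
time: 11.05
tool_pos: [0.5432, -0.01, 0.1855]
tool_rot: [-0.0, 0.983, 0.183, -0.001]
contact_force: [-0.3, 0.3, -4.1]
gripper_width: 0.578
grasp_force: 64.3
```

>>> play_rows(
  commands=[
    [-12,-28,0,0,0,0],
    [-12,-28,0,0,0,0],
    [-10,-13,0,0,0,0],
    [0,0,0,0,0,0],
    [0,0,0,0,0,0],
  ],
)

```text
time: 11.47
tool_pos: [0.4877, 0.0417, 0.1858]
tool_rot: [0.0, 0.983, 0.184, -0.0]
contact_force: [0.1, -0.5, -4.4]
gripper_width: 0.576
grasp_force: 64.3
```

```bash
python3 -c "
from h import *
f=wgrab('w5');print(tocam(f,[.5541,.0667,.0796]))"
```

```text
t 11.4667 tcp [487.7  41.7 185.8] rot [ 2.000e-04  9.829e-01  1.839e-01 -2.000e-04] F [ 0.1 -0.5 -4.4] w 0.576486528886991 64.28722277283669
[320.42778782 138.56714395]
```

View pics/w5.png

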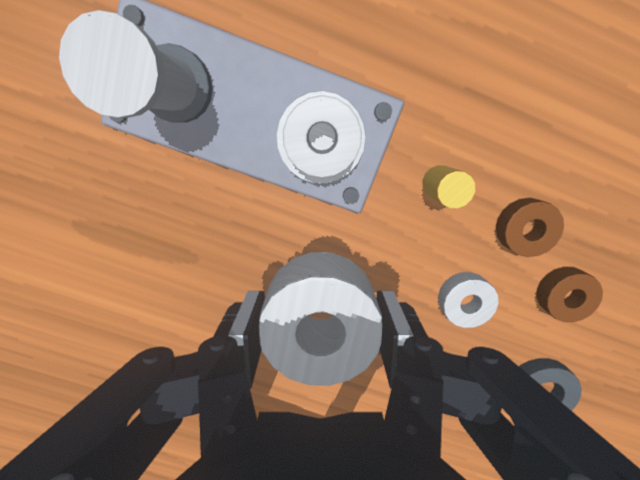

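```bash
python3 - <<'E'
from h import *
f=pickle.load(open('pics/w5.pkl','rb'));z=f['p'][2]
for u,v in((322,136),(321,137.5)):print('stack',at_z(f,u,v,.0796)[1].round(1))
for h in(.0063,.008):print('held',[at_z(f,320,v,z+h)[1].round(1) for v in(278,333,385)],[at_z(f,u,333,z+h)[1].round(1) for u in(260,383)])
cv2.imwrite('pics/c5.png',np.hstack([cv2.resize(f['image'][85:195,265:375,::-1],None,fx=3.6,fy=3.6,interpolation=2),cv2.resize(f['image'][265:395,255:385,::-1],(396,396),interpolation=2)]))
E
```

```text
stack [ 72.7   1.7 106.2]
stack [ 71.7   1.  106.2]
held [array([22.5,  0.4, -6.3]), array([-2.1,  0.4, -6.3]), array([-28.1,   0.4,  -6.3])] [array([ -2.1, -24.2,  -6.3]), array([-2.1, 26.3, -6.3])]
held [array([23.3,  0.4, -8. ]), array([-1. ,  0.4, -8. ]), array([-26.6,   0.4,  -8. ])] [array([ -1. , -23.9,  -8. ]), array([-1. , 25.9, -8. ])]
```

View pics/c5.png

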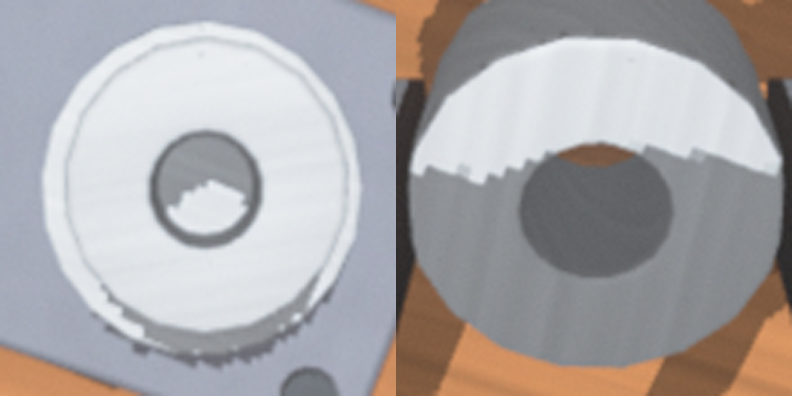

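Stack top is at (322,136). The held collar sits about 2.5 mm back along tool x, which I'll compensate for. The wrist view and the earlier placement together give a shift of 74 in x and 0.7 in y.

>>> play_rows(
  commands=[
    [20,0.2,0,0,0,0],
    [24,0.2,0,0,0,0],
    [20,0.2,0,0,0,0],
    [10,0.1,10,0,0,0],
    [0,0,25,0,0,0],
  ],
)

```text
time: 11.93
tool_pos: [0.5637, 0.067, 0.1555]
tool_rot: [0.001, 0.983, 0.183, 0.005]
contact_force: [-0.1, 0.3, -3.7]
gripper_width: 0.583
grasp_force: 64.4
```

>>> play_rows(
  commands=[
    [0,0,22,0,0,0],
    [0,0,15,0,0,0],
    [0,0,4,0,0,0],
    [0,0,0,0,0,0],
    [0,0,0,0,0,0],
  ],
)

```text
time: 12.35
tool_pos: [0.5588, 0.0668, 0.1109]
tool_rot: [0.0, 0.983, 0.183, 0.0]
contact_force: [0.8, 0.6, -3.6]
gripper_width: 0.58
grasp_force: 64.3
```

>>> play_rows(
  commands=[
    [0,0,2,0,0,0],
    [0,0,1,0,0,0],
    [0,0,0,0,0,0],
    [0,0,0,0,0,0],
  ],
)

```text
time: 12.68
tool_pos: [0.5583, 0.0674, 0.1081]
tool_rot: [0.0, 0.983, 0.183, 0.001]
contact_force: [0.7, -0.2, -4.8]
gripper_width: 0.583
grasp_force: 64.3
```

>>> play_rows(
  commands=[
    [-1,-0.5,2,0,0,0],
    [0,0,1,0,0,0],
    [0,0,0,0,0,0],
    [0,0,0,0,0,0],
  ],
)

```text
time: 13.02
tool_pos: [0.5566, 0.0675, 0.1041]
tool_rot: [-0.0, 0.983, 0.183, -0.0]
contact_force: [-0.8, 0.1, -3.6]
gripper_width: 0.577
grasp_force: 64.3
```

>>> play_rows(
  commands=[
    [0,0,1,0,0,0],
    [0,0,0,0,0,0],
    [0,0,0,0,0,0],
  ],
)

```text
time: 13.27
tool_pos: [0.5568, 0.0675, 0.1032]
tool_rot: [-0.0, 0.983, 0.183, -0.0]
contact_force: [-0.1, -0.0, -5.1]
gripper_width: 0.581
grasp_force: 64.3
```

>>> play_rows(
  commands=[
    [0,0,1,0,0,0],
    [0,0,0,0,0,0],
    [0,0,0,0,0,0],
  ],
)

```text
time: 13.52
tool_pos: [0.557, 0.0675, 0.1028]
tool_rot: [0.0, 0.983, 0.183, 0.0]
contact_force: [-1.8, -0.6, -0.1]
gripper_width: 0.584
grasp_force: 64.6
```

Contact made at the expected height. I'll press half a millimetre, release, lift and move back to look.

>>> play_rows(
  commands=[
    [0,0,0.5,0,0,0],
    [0,0,0,0,0,0],
  ],
)

```text
time: 13.68
tool_pos: [0.5571, 0.0675, 0.1028]
tool_rot: [0.0, 0.983, 0.183, 0.0]
contact_force: [-3.5, -0.7, 4.9]
gripper_width: 0.581
grasp_force: 65.1
```

>>> play_rows(
  commands=[
    [0,0,0,0,0,0],
    [0,0,0,0,0,0],
    [0,0,0,0,0,0],
    [0,0,0,0,0,0],
    [0,0,0,0,0,0],
  ],
  hand=85,
)

```text
time: 14.1
tool_pos: [0.557, 0.0675, 0.1018]
tool_rot: [0.0, 0.983, 0.183, 0.0]
contact_force: [-1.2, 1.7, 0.4]
gripper_width: 0.997
grasp_force: 0.0
```

>>> play_rows(
  commands=[
    [0,0,-8,0,0,0],
    [0,0,-25,0,0,0],
    [0,0,-40,0,0,0],
    [0,0,-40,0,0,0],
    [0,0,-17,0,0,0],
  ],
)

```text
time: 14.52
tool_pos: [0.5592, 0.0675, 0.239]
tool_rot: [0.001, 0.983, 0.183, 0.005]
contact_force: [0.7, 0.6, 1.5]
gripper_width: 0.995
grasp_force: 0.0
```

>>> play_rows(
  commands=[
    [0,0,0,0,0,0],
    [0,0,0,0,0,0],
    [0,0,0,0,0,0],
  ],
)

```text
time: 14.77
tool_pos: [0.5562, 0.0675, 0.2308]
tool_rot: [-0.0, 0.983, 0.183, -0.001]
contact_force: [-0.3, -0.8, -0.6]
gripper_width: 0.995
grasp_force: 0.0
```

```bash
python3 - <<'E'
from h import *
from plant import imaging
f=wgrab('w6');u=tocam(f,[.5545,.067,.1096]);print(u)
g=imaging.grab_frame('scene')['image'][...,::-1]
x,y=u.astype(int);w=f['image'][y-70:y+70,x-70:x+70,::-1]
cv2.imwrite('pics/c6.png',np.hstack([cv2.resize(w,(396,396),interpolation=2),cv2.resize(g[250:382,320:452],(396,396),interpolation=2)]))
E
```

```text
t 14.7667 tcp [556.2  67.5 230.8] rot [-2.000e-04  9.830e-01  1.834e-01 -8.000e-04] F [-0.3 -0.8 -0.6] w 0.9953393922805216 0.0
[319.35540445 237.36342581]
```

View pics/c6.png

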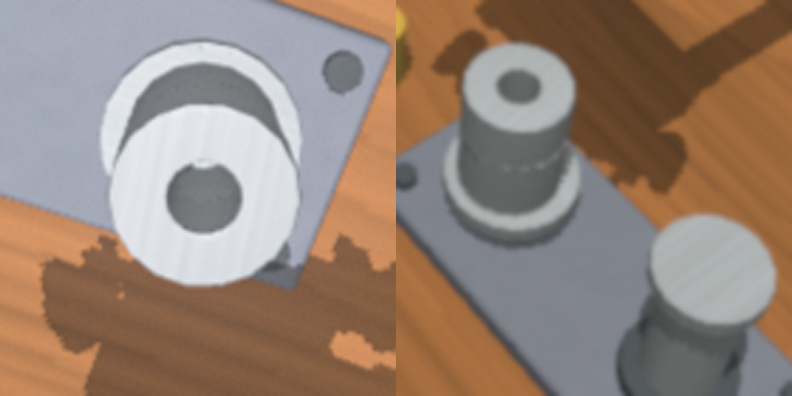

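The crop shows the two collars flush and coaxial on the seat, top face at about (321,236) against a predicted (319,237). The stack looks about level with the post, and the gripper is clear. Handing in.

```bash
python3 -c "
from plant import manip
print(manip.job_done())"
```

```text
the job is handed in; nothing more can be done
None
```

The thick (40 mm) and middle (30 mm) collars are stacked flat and centred to within about 1 mm on the roughly 39.6 mm high seat, with the top at about 109.6 mm against the post's 110 mm. The thin collar was left untouched, flat on the bench, and the job was handed in at about 15 s.

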